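Find the full chocolate tin by feel and hold it up

TASK

The scale is in use, so heft the three identical closed chocolate tins one after another to find the heaviest, the full one. Stand the two lighter, part-used tins upright on the black baking sheet on the bench, and finish while holding the heaviest tin up in the gripper, upright and still, its underside at least 15 cm above the bench. Do not drop a tin or tip one over, and leave the scale with its tray and mould, and the steel bowl, alone.

Things in the scene. Friction and masses are not known exactly. Their poses are not given: they have to be found in the camera images.
- tin_a: One of three identical closed tins: brown, cream label, brass lid, always shut. 64 mm diameter, straight-sided, 120 mm high with the flush flat lid, 0.2 to 0.55 kg with a block of chocolate inside (1 mm play). The heaviest, any of them, is at least 0.15 kg over the others. Starts upright on the bench, centres 100 mm or more apart. Origin: centre of its underside; z up.
- tin_b: One of three identical closed tins: brown, cream label, brass lid, always shut. 64 mm diameter, straight-sided, 120 mm high with the flush flat lid, 0.2 to 0.55 kg with a block of chocolate inside (1 mm play). The heaviest, any of them, is at least 0.15 kg over the others. Starts upright on the bench, centres 100 mm or more apart. Origin: centre of its underside; z up.
- tin_c: One of three identical closed tins: brown, cream label, brass lid, always shut. 64 mm diameter, straight-sided, 120 mm high with the flush flat lid, 0.2 to 0.55 kg with a block of chocolate inside (1 mm play). The heaviest, any of them, is at least 0.15 kg over the others. Starts upright on the bench, centres 100 mm or more apart. Origin: centre of its underside; z up.
- baking_sheet: Black steel baking sheet fixed flat on the bench, 250 mm (its x) by 340 mm (its y), with a low rim all round, 10 mm high and 3 mm thick; its floor is 3 mm thick, so a tin set on it stands 3 mm above the bench. Origin: centre of its underside; z up. Empty at the start; all three tins fit on it side by side along its y axis, about 100 mm apart.
- scale: White kitchen scale, 230 mm (x) by 160 mm (y), 40 mm high to its steel platform, loose on the bench beyond the tins. Origin: centre of its underside. In use: not to be disturbed.
- tray: Shallow steel tray lying loose on the scale's platform, 216 mm (x) by 326 mm (y), 22 mm high. Origin: centre of its underside. Not to be disturbed.
- mould: Orange-red baking mould with eight square cups, lying loose in the tray, 156 mm (x) by 292 mm (y), 43 mm high; its top is 85 mm above the bench. Origin: centre of its underside. Not to be disturbed.
- bowl: Small empty steel bowl, 130 mm diameter at the rim, 60 mm high, loose on the bench beyond the baking sheet. Origin: centre of its underside. Not to be disturbed.
Mind the look-alikes: they are no part of the job. Leave any purple, red or turquoise look-alike of the tin_c alone.

How it is judged:
By the outcome, as a careful person would: the job done as asked, in the order asked, and still so for the second after the job is handed in, while the arm keeps its last pose, push and grip.
It also fails if it takes over 72 s, if anything falls off the work surface, if the arm or the gripper's body presses on something with over 40 N, if the wrist force passes 120 N, or if a joint passes its speed limit or range.

ROBOT

A 6-joint arm with a two-finger parallel gripper is mounted at the origin on the work surface. World frame = base frame: x ahead of the robot, y to its left, z up, the work surface at z = 0. Lengths are in mm, angles in rad, forces in N, time in s.
With the tool pointing down it reaches from about 300 to 775 mm from the base axis. Payload 14.6 kg.
Tool frame: the origin (TCP) lies midway between the tips of the shut fingers; the grasp point (between the pads) lies 19 mm behind it; z points along the fingers, y is the direction in which the jaws open and shut (so a half turn about z gives the same grasp; the last joint's range is limited). The gripper opens to 94 mm and grips with 3 to 60 N. Pads are 16 mm wide; open, the fingers measure 119 mm over their backs; the gripper's body (75 mm by 177 mm) begins 78 mm behind the grasp point.
Start: joints at [-1.236, 0.3, 1.521, -0, 1.321, -0.067], TCP at [215.084, -506.19, 173.846] pointing down, gripper open.
Joint ranges: [-3.03, 3.03], [-0.79, 2.21], [0.23, 2.52], [-1.04, 4.18], [0, 3.07], [-2.55, 2.55]. Speed limits (rad/s): [2.22, 2.22, 2.57, 3.14, 3.14, 3.14].

INTERFACE

Orientations are given as [roll, pitch, yaw] about the fixed x, y, z axes, in that order (R = Rz(yaw) Ry(pitch) Rx(roll)).
In Python, from cell import manip gives the robot as it stands.
- The arm moves only by the tool play_rows, never from a script. Its argument "commands" is a list of rows, each an object of numbers: "x", "y", "z": the shift along the tool's x, y, z in m; "wx", "wy", "wz": the turn, a rotation vector about the tool's x, y, z in degrees; "grip": the opening, from 0 (shut) to 1 (fully open). In form: [{"x": .., "y": .., "z": .., "wx": .., "wy": .., "wz": .., "grip": ..}, ...]. A call has 1 to 20 rows; each row shifts and turns the commanded pose from where the row before left it, along the tool's axes as they then stand; what a row does not reach is not made up. A row lasts 1/8 s, in which the tool goes at most 62.5 mm and 10.7 degrees, less where a joint would pass 70% of its speed; a pose out of reach is approached as far as the arm can. A call is refused whole if a number of a shift passes 0.0625 or a number of a turn 10.7, either way. A call with a gripper value outside its range is refused whole. The fingers move at their own pace and stop on an object; "squeeze" is the grip in N (left out, the last holds). Time passes only in rows, so rows that do not move let the fingers close. It gives the time, the measured TCP pose, the force and the opening at its end, in the units of the state.
- manip.read_state(): the state, without advancing time (a new reading comes with each control period).
- manip.camera(name): name is "side" or "top" or "wrist"; returns (picture, depth): 420x560x3 uint8, red, green, blue; 420x560 float32, mm along the optical axis (not along the pixel's ray), 0 where there is no reading.
- manip.camera_info(name): a dict with "intrinsics" (3x3 intrinsics, pixels), "k1" (the pictures are not rectified: a ray, as slopes to the right and down, at radius r is drawn at 1 + k1 r^2 times it, then the intrinsics apply), "camera_from_world" (4x4, takes a point from world to camera coordinates); the wrist camera has in their place "tool_from_camera" (4x4, takes a point from camera to tool coordinates, whose origin is the TCP and whose axes are the flange's). Camera axes: x right, y up, looking along -z (the intrinsics and any distortion apply to the point x, -y, -z); pixel columns grow to the right and rows downward; lengths in mm; the calibration is good to about 2 mm. A picture is of the moment at which its call begins: read the wrist's pose just before it. camera_info takes no time and is no camera call.
- manip.sign_off(): hands the job in, once; it reports no verdict.
The state is a dict: "clock": time; "joints": joint angles; "qd": joint speeds; "effort": joint torques, N m; "eef_pos": TCP position; "eef_rot": TCP orientation; "wrist_force": force on the tool from outside, world axes, zero at the start; "moment": the same for the moment, N m; "finger_gap": finger opening in mm.
Only numpy, scipy, OpenCV 4.12 (cv2) and the standard library are available. Lean on these libraries where they do the work, as an engineer would, in place of code of your own. Each camera call takes 0.05 s, during which the arm holds its last target.

## Working session

There is one attempt and no reset: what is moved stays moved. The work goes in short steps, Python scripts to look and compute and a tool call to move; the robot and the scene stay as the last step left them, time stands still between calls to the robot, and variables do not carry over. Pictures are saved under pics/ and viewed, and the job is handed in when it is done.

Besides the shell and the picture viewer there is one more tool, called after "Request:" by a JSON object that holds its "name" and its "arguments", one argument or row to a line. play_rows: Moves the arm, as the interface text tells. Its arguments: {"type":"object","properties":{"commands":{"type":"array"},"squeeze":{"type":"number"}},"required":["commands"]}

```bash
ls; mkdir -p pics; python3 - <<'E'
from cell import manip
import cv2,numpy as np
print(manip.read_state())
for n in ("side","top","wrist"):
    i=manip.camera_info(n);print(n,i)
    p,d=manip.camera(n)
    cv2.imwrite(f"pics/{n}0.png",p[:,:,::-1]);np.save(f"pics/{n}0.npy",d)
print(manip.read_state()['clock'])
E
```

```text
pics
{'clock': 0.0, 'joints': array([-1.23563534e+00,  3.00477942e-01,  1.52160755e+00,  1.07501934e-05,
        1.32070167e+00, -6.66079631e-02]), 'qd': array([ 0.00028303,  0.00096262,  0.00188759, -0.00116511, -0.00115106,
       -0.00040606]), 'effort': array([-2.36670840e-04, -5.31808877e+01, -3.52735412e+01,  7.08030956e-02,
        2.44483317e-02, -9.98908945e-05]), 'eef_pos': array([ 214.96908852, -505.90990929,  173.27140613]), 'eef_rot': array([-3.14040149e+00, -8.98943355e-05,  4.01766228e-01]), 'wrist_force': array([-0.08676536,  0.02766452, -0.07478872]), 'moment': array([-0.00966396, -0.02229429, -0.00309748]), 'finger_gap': 93.82062006803835}
side {'intrinsics': array([[519.2503954 ,   0.        , 284.24469157],
       [  0.        , 519.2503954 , 206.092574  ],
       [  0.        ,   0.        ,   1.        ]]), 'k1': -0.007396833341494096, 'camera_from_world': array([[ 9.94624145e-01, -1.03546681e-01,  9.46079232e-04,
        -5.37751178e+02],
       [ 7.87225163e-02,  7.62046430e-01,  6.42719226e-01,
        -4.35325344e+01],
       [-6.72723991e-02, -6.39189583e-0
[... 569 characters left out ...]
 9.82896314e-01,
        -9.27980151e+02],
       [ 0.00000000e+00,  0.00000000e+00,  0.00000000e+00,
         1.00000000e+00]])}
wrist {'intrinsics': array([[346.66517909,   0.        , 283.86958225],
       [  0.        , 346.66517909, 209.16533888],
       [  0.        ,   0.        ,   1.        ]]), 'k1': -0.04877929006517258, 'tool_from_camera': array([[-7.02561528e-04,  9.73801481e-01,  2.27398729e-01,
         6.58431832e+01],
       [ 9.99999749e-01,  6.62180880e-04,  2.53865224e-04,
         7.76931392e-01],
       [ 9.66352411e-05,  2.27398850e-01, -9.73801701e-01,
        -2.10768366e+02],
       [ 0.00000000e+00,  0.00000000e+00,  0.00000000e+00,
         1.00000000e+00]])}
0.15
```

View pics/top0.png

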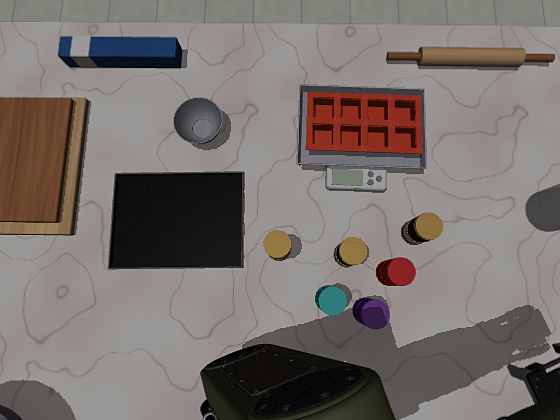

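View pics/side0.png

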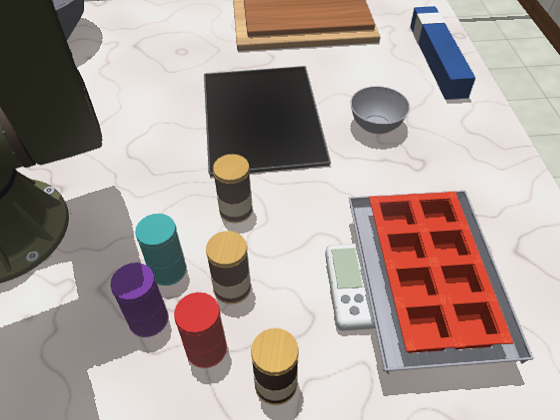

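The top view shows brass lids near pixels (278,244), (351,251) and (428,226). The look-alikes are red (397,271), teal (333,299) and purple (373,313). The sheet spans about columns 110–243 and rows 173–268. The side view agrees.

```bash
cat >h.py <<'E'
import cv2,numpy as np
from cell import manip
def plane(name,uv,z):
    i=manip.camera_info(name);K=i['intrinsics'];T=i['camera_from_world']
    uv=np.array(uv,float).reshape(-1,2)
    n=cv2.undistortPoints(uv[:,None],K,np.array([i['k1'],0,0,0.]))[:,0]
    d=np.c_[n[:,0],-n[:,1],-np.ones(len(n))]@T[:3,:3]
    c=-T[:3,:3].T@T[:3,3]
    return c+d*((z-c[2])/d[:,2])[:,None]
def blobs(img,lo,hi,amin=150):
    h=cv2.cvtColor(img,cv2.COLOR_BGR2HSV);m=cv2.inRange(h,lo,hi)
    m=cv2.morphologyEx(m,cv2.MORPH_OPEN,np.ones((3,3)))
    c,_=cv2.findContours(m,cv2.RETR_EXTERNAL,cv2.CHAIN_APPROX_NONE)
    return [k for k in c if cv2.contourArea(k)>amin]
E
python3 - <<'E'
from h import *
cols={'brass':((15,90,90),(28,255,255)),'red':((0,170,70),(4,255,255)),'teal':((80,100,60),(95,255,255)),'purple':((125,80,30),(150,255,255))}
for n in('top','side'):
    im=cv2.imread(f'pics/{n}0.png')
    for c,(lo,hi) in cols.items():
        for k in blobs(im,lo,hi):
            (cx,cy),ax,_=cv2.fitEllipse(k)
            P=plane(n,k.reshape(-1,2),120);(x,y),r=cv2.minEnclosingCircle(P[:,:2].astype(np.float32))
            print(n,c,round(cx),round(cy),cv2.contourArea(k),'xy',round(x),round(y),'r',round(r,1))
im=cv2.imread('pics/top0.png')
g=cv2.inRange(im,(0,0,0),(45,45,45));g[:150]=0;g[290:]=0;g[:,260:]=0;g[:,:95]=0
k=max(cv2.findContours(g,0,2)[0],key=cv2.contourArea)
b=cv2.approxPolyDP(cv2.convexHull(k),6,True).reshape(-1,2);print(b);print(plane('top',b,10).round())
# scale/tray
print(plane('top',[(300,87),(424,88),(426,167),(299,165)],62).round(),plane('top',[(325,190),(386,191)],40).round())
d=np.load('pics/top0.npy')
i=manip.camera_info('top');T=i['camera_from_world'];K=i['intrinsics']
for u,v in [(278,244),(351,251),(428,226),(397,271),(333,299),(373,313),(176,220)]:
    z=d[v,u];p=np.array([(u-K[0,2])/K[0,0]*z,-(v-K[1,2])/K[0,0]*z,-z]);print((T[:3,:3].T@(p-T[:3,3])).round())
E
```

```text
top brass 353 251 575.5 xy 428 -170 r 32.1
top brass 277 244 562.0 xy 442 4 r 32.0
top brass 429 226 537.5 xy 488 -347 r 31.7
top brass 258 614 1823.5 xy 627 567 r 186.9
top brass 475 54 1290.0 xy 925 -482 r 131.0
top red 401 271 565.5 xy 383 -277 r 32.0
top red 362 121 5404.0 xy 741 -199 r 153.4
top teal 332 300 623.0 xy 317 -122 r 32.7
top purple 374 313 676.5 xy 290 -209 r 39.9
side brass 274 350 1596.5 xy 490 -349 r 32.8
side brass 226 248 1040.5 xy 432 -175 r 34.7
side brass 230 167 726.0 xy 444 3 r 33.6
side brass 330 3 1380.0 xy 635 480 r 188.7
side red 196 312 1299.5 xy 386 -281 r 31.6
side red 437 273 14015.5 xy 740 -232 r 150.6
side teal 155 229 926.5 xy 319 -125 r 32.4
side purple 139 298 2793.0 xy 303 -249 r 64.8
[[240 265]
 [109 267]
 [116 174]
 [241 173]]
[[397. 101.  10.]
 [387. 436.  10.]
 [633. 441.  10.]
 [640. 107.  10.]]
[[ 862.  -48.   62.]
 [ 863. -375.   62.]
 [ 646. -369.   62.]
 [ 648.  -47.   62.]] [[ 589. -114.   40.]
 [ 588. -271.   40.]]
[441.   1. 117.]
[ 427. -166.  119.]
[ 487. -344.  121.]
[ 383. -269.  122.]
[ 319. -123.  122.]
[ 290. -212.  120.]
[512. 274.   3.]
```

Positions agree across the two views and depth: tins at about (489,-348), (430,-172) and (443,3); sheet centre about (514,271). I'll turn the tool to yaw 0 and go above the far tin.

Request:
{"name": "play_rows", "arguments": {
  "commands": [
    {"wz": 7.67, "grip": 1},
    {"wz": 7.67, "grip": 1},
    {"wz": 7.67, "grip": 1},
    {"x": 0.0548, "y": -0.0316},
    {"x": 0.0548, "y": -0.0316},
    {"x": 0.0548, "y": -0.0316},
    {"x": 0.0548, "y": -0.0316},
    {"x": 0.0548, "y": -0.0316},
    {},
    {}
  ]
}}

```text
$.commands[0]: bad value
```

Request:
{"name": "play_rows", "arguments": {
  "commands": [
    {"x": 0, "y": 0, "z": 0, "wx": 0, "wy": 0, "wz": 7.67, "grip": 1},
    {"x": 0, "y": 0, "z": 0, "wx": 0, "wy": 0, "wz": 7.67, "grip": 1},
    {"x": 0, "y": 0, "z": 0, "wx": 0, "wy": 0, "wz": 7.67, "grip": 1},
    {"x": 0.0548, "y": -0.0316, "z": 0, "wx": 0, "wy": 0, "wz": 0, "grip": 1},
    {"x": 0.0548, "y": -0.0316, "z": 0, "wx": 0, "wy": 0, "wz": 0, "grip": 1},
    {"x": 0.0548, "y": -0.0316, "z": 0, "wx": 0, "wy": 0, "wz": 0, "grip": 1},
    {"x": 0.0548, "y": -0.0316, "z": 0, "wx": 0, "wy": 0, "wz": 0, "grip": 1},
    {"x": 0.0548, "y": -0.0316, "z": 0, "wx": 0, "wy": 0, "wz": 0, "grip": 1},
    {"x": 0, "y": 0, "z": 0, "wx": 0, "wy": 0, "wz": 0, "grip": 1},
    {"x": 0, "y": 0, "z": 0, "wx": 0, "wy": 0, "wz": 0, "grip": 1}
  ]
}}

```text
clock: 1.4
eef_pos: [485.3, -350.1, 173.5]
eef_rot: [-3.141, 0.001, 0.0]
wrist_force: [0.4, -0.3, 0.3]
finger_gap: 93.9
```

```bash
cat >>h.py <<'E'
def wrist(tag,z=120):
    from scipy.spatial.transform import Rotation as R
    s=manip.read_state();p,d=manip.camera('wrist');im=p[:,:,::-1].copy();cv2.imwrite(f'pics/w{tag}.png',im)
    i=manip.camera_info('wrist');T=i['tool_from_camera']
    Rw=R.from_euler('xyz',s['eef_rot']).as_matrix()
    print(s['clock'],s['eef_pos'].round(1),s['eef_rot'].round(3),s['wrist_force'].round(2))
    for k in blobs(im,(15,90,90),(28,255,255),800):
        uv=k.reshape(-1,1,2).astype(float)
        n=cv2.undistortPoints(uv,i['intrinsics'],np.array([i['k1'],0,0,0.]))[:,0]
        dd=(Rw@T[:3,:3]@np.c_[n[:,0],-n[:,1],-np.ones(len(n))].T).T
        c=Rw@T[:3,3]+s['eef_pos']
        P=c+dd*((z-c[2])/dd[:,2])[:,None]
        (x,y),r=cv2.minEnclosingCircle(P[:,:2].astype(np.float32));print('lid',round(x,1),round(y,1),'r',round(r,1),'px',k.reshape(-1,2).mean(0).round())
E
python3 -c "
from h import *
wrist(1)"
```

```text
1.4 [ 485.3 -350.1  173.5] [-3.141e+00  1.000e-03  0.000e+00] [ 0.39 -0.33  0.32]
lid 431.1 -171.9 r 31.5 px [ 77. 268.]
lid 490.1 -347.5 r 31.8 px [280. 208.]
```

View pics/w1.png

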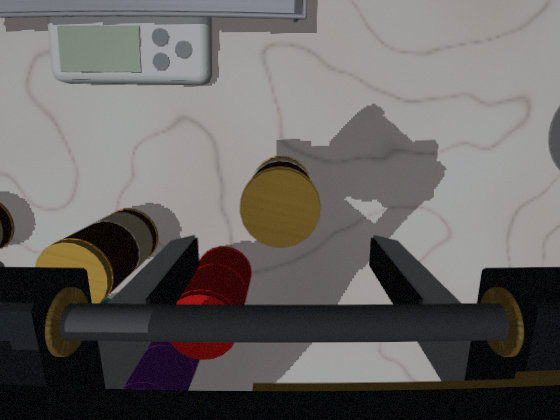

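Wrist view: the lid is centred at (280,208) between the fingers, radius 31.8 as it should be. I'll correct, descend and close gently.

Request:
{"name": "play_rows", "arguments": {
  "commands": [
    {"x": 0.0047, "y": -0.0026, "z": 0, "wx": 0, "wy": 0, "wz": 0, "grip": 1},
    {"x": 0, "y": 0, "z": 0.0325, "wx": 0, "wy": 0, "wz": 0, "grip": 1},
    {"x": 0, "y": 0, "z": 0.0325, "wx": 0, "wy": 0, "wz": 0, "grip": 1},
    {"x": 0, "y": 0, "z": 0.0325, "wx": 0, "wy": 0, "wz": 0, "grip": 1},
    {"x": 0, "y": 0, "z": 0.03, "wx": 0, "wy": 0, "wz": 0, "grip": 1},
    {"x": 0, "y": 0, "z": 0, "wx": 0, "wy": 0, "wz": 0, "grip": 0.8},
    {"x": 0, "y": 0, "z": 0, "wx": 0, "wy": 0, "wz": 0, "grip": 0.74},
    {"x": 0, "y": 0, "z": 0, "wx": 0, "wy": 0, "wz": 0, "grip": 0.6},
    {"x": 0, "y": 0, "z": 0, "wx": 0, "wy": 0, "wz": 0, "grip": 0.4}
  ],
  "squeeze": 8
}}

```text
clock: 2.58
eef_pos: [491.0, -347.6, 47.6]
eef_rot: [3.141, -0.002, 0.0]
wrist_force: [0.1, 2.8, 5.9]
finger_gap: 63.8
```

Request:
{"name": "play_rows", "arguments": {
  "commands": [
    {"x": 0, "y": 0, "z": 0, "wx": 0, "wy": 0, "wz": 0, "grip": 0.3},
    {"x": 0, "y": 0, "z": 0, "wx": 0, "wy": 0, "wz": 0, "grip": 0.3},
    {"x": 0, "y": 0, "z": 0, "wx": 0, "wy": 0, "wz": 0, "grip": 0.3}
  ],
  "squeeze": 40
}}

```text
clock: 2.95
eef_pos: [491.0, -347.5, 47.6]
eef_rot: [3.141, -0.001, 0.0]
wrist_force: [-0.4, 3.3, 6.8]
finger_gap: 63.3
```

Request:
{"name": "play_rows", "arguments": {
  "commands": [
    {"x": 0, "y": 0, "z": -0.005, "wx": 0, "wy": 0, "wz": 0, "grip": 0.3},
    {"x": 0, "y": 0, "z": -0.015, "wx": 0, "wy": 0, "wz": 0, "grip": 0.3},
    {"x": 0, "y": 0, "z": -0.02, "wx": 0, "wy": 0, "wz": 0, "grip": 0.3},
    {"x": 0, "y": 0, "z": -0.01, "wx": 0, "wy": 0, "wz": 0, "grip": 0.3},
    {"x": 0, "y": 0, "z": 0, "wx": 0, "wy": 0, "wz": 0, "grip": 0.3},
    {"x": 0, "y": 0, "z": 0, "wx": 0, "wy": 0, "wz": 0, "grip": 0.3},
    {"x": 0, "y": 0, "z": 0, "wx": 0, "wy": 0, "wz": 0, "grip": 0.3},
    {"x": 0, "y": 0, "z": 0, "wx": 0, "wy": 0, "wz": 0, "grip": 0.3}
  ]
}}

```text
clock: 3.95
eef_pos: [490.3, -347.3, 95.9]
eef_rot: [-3.141, 0.001, 0.0]
wrist_force: [0.5, 0.2, -3.5]
finger_gap: 63.6
```

```bash
python3 - <<'E'
from h import *
for i in range(3):
    s=manip.read_state();print(s['clock'],s['wrist_force'].round(2),s['effort'].round(2),s['finger_gap'])
    manip.camera('wrist')
p,_=manip.camera('side');cv2.imwrite('pics/s2.png',p[:,:,::-1])
E
```

```text
3.95 [ 0.51  0.23 -3.47] [-0.000e+00 -6.447e+01 -3.546e+01  5.000e-02 -4.000e-02 -0.000e+00] 63.638666349024156
4.0 [-0.18  0.22 -4.08] [-0.000e+00 -6.444e+01 -3.546e+01  5.000e-02 -4.000e-02 -0.000e+00] 63.32383057730015
4.05 [-0.46 -0.6  -4.32] [-0.000e+00 -6.442e+01 -3.547e+01  5.000e-02 -4.000e-02 -0.000e+00] 62.9529700232638
```

View pics/s2.png

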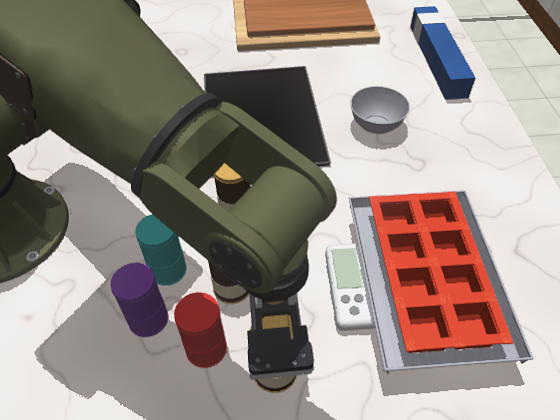

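```bash
cat >>h.py <<'E'
def heft(n=10):
    f=[]
    for i in range(n):
        s=manip.read_state();f.append(s['wrist_force']);e=s['effort'];manip.camera('wrist')
    f=np.array(f);print(s['clock'],'mean',f.mean(0).round(2),'sd',f.std(0).round(2),'effort',e[1:3].round(2),s['finger_gap'].round(1),s['eef_pos'].round(1))
E
python3 -c "
from h import *
heft()"
```

```text
Traceback (most recent call last):
  File "h.py", line 32, in heft
    f=np.array(f);print(s['clock'],'mean',f.mean(0).round(2),'sd',f.std(0).round(2),'effort',e[1:3].round(2),s['finger_gap'].round(1),s['eef_pos'].round(1))
                                                                                                             ^^^^^^^^^^^^^^^^^^^^^
AttributeError: 'float' object has no attribute 'round'
```

```bash
sed -i "s/s\['finger_gap'\].round(1)/round(s['finger_gap'],1)/" h.py
python3 -c "
from h import *
heft()"
```

```text
5.1 mean [ 0.01  0.02 -4.57] sd [0.41 0.47 0.36] effort [-64.5  -35.53] 63.1 [ 490.5 -347.4   96.3]
```

T3 weighs about 4.6 N (0.46 kg). I'll set it back and heft the others.

Request:
{"name": "play_rows", "arguments": {
  "commands": [
    {"x": 0, "y": 0, "z": 0.02, "wx": 0, "wy": 0, "wz": 0, "grip": 0.3},
    {"x": 0, "y": 0, "z": 0.018, "wx": 0, "wy": 0, "wz": 0, "grip": 0.3},
    {"x": 0, "y": 0, "z": 0.006, "wx": 0, "wy": 0, "wz": 0, "grip": 0.3},
    {"x": 0, "y": 0, "z": 0.003, "wx": 0, "wy": 0, "wz": 0, "grip": 0.3},
    {"x": 0, "y": 0, "z": 0.001, "wx": 0, "wy": 0, "wz": 0, "grip": 0.3},
    {"x": 0, "y": 0, "z": 0, "wx": 0, "wy": 0, "wz": 0, "grip": 0.3},
    {"x": 0, "y": 0, "z": 0, "wx": 0, "wy": 0, "wz": 0, "grip": 0.3}
  ]
}}

```text
clock: 6.02
eef_pos: [490.6, -347.5, 48.7]
eef_rot: [3.141, -0.0, 0.0]
wrist_force: [-0.8, -0.1, -4.1]
finger_gap: 62.8
```

Request:
{"name": "play_rows", "arguments": {
  "commands": [
    {"x": 0, "y": 0, "z": 0.001, "wx": 0, "wy": 0, "wz": 0, "grip": 0.3},
    {"x": 0, "y": 0, "z": 0.0005, "wx": 0, "wy": 0, "wz": 0, "grip": 0.3},
    {"x": 0, "y": 0, "z": 0, "wx": 0, "wy": 0, "wz": 0, "grip": 0.3}
  ]
}}

```text
clock: 6.4
eef_pos: [490.8, -347.5, 47.6]
eef_rot: [3.141, -0.001, 0.0]
wrist_force: [-1.9, 2.6, 7.2]
finger_gap: 63.1
```

Request:
{"name": "play_rows", "arguments": {
  "commands": [
    {"x": 0, "y": 0, "z": 0, "wx": 0, "wy": 0, "wz": 0, "grip": 0.72},
    {"x": 0, "y": 0, "z": 0, "wx": 0, "wy": 0, "wz": 0, "grip": 0.8},
    {"x": 0, "y": 0, "z": 0, "wx": 0, "wy": 0, "wz": 0, "grip": 1},
    {"x": 0, "y": 0, "z": 0, "wx": 0, "wy": 0, "wz": 0, "grip": 1},
    {"x": 0, "y": 0, "z": -0.02, "wx": 0, "wy": 0, "wz": 0, "grip": 1},
    {"x": 0, "y": 0, "z": -0.054, "wx": 0, "wy": 0, "wz": 0, "grip": 1},
    {"x": 0, "y": 0, "z": -0.054, "wx": 0, "wy": 0, "wz": 0, "grip": 1},
    {"x": -0.015, "y": -0.0437, "z": 0, "wx": 0, "wy": 0, "wz": 0, "grip": 1},
    {"x": -0.015, "y": -0.0437, "z": 0, "wx": 0, "wy": 0, "wz": 0, "grip": 1},
    {"x": -0.015, "y": -0.0437, "z": 0, "wx": 0, "wy": 0, "wz": 0, "grip": 1},
    {"x": -0.015, "y": -0.0437, "z": 0, "wx": 0, "wy": 0, "wz": 0, "grip": 1},
    {"x": 0, "y": 0, "z": 0, "wx": 0, "wy": 0, "wz": 0, "grip": 1},
    {"x": 0, "y": 0, "z": 0, "wx": 0, "wy": 0, "wz": 0, "grip": 1}
  ]
}}

```text
clock: 8.02
eef_pos: [430.8, -173.0, 175.1]
eef_rot: [3.141, -0.001, 0.0]
wrist_force: [-0.1, 0.2, 0.1]
finger_gap: 93.6
```

```bash
python3 -c "
from h import *
wrist(2);heft(6)"
```

```text
8.025 [ 430.8 -173.   175.1] [ 3.141e+00 -1.000e-03  0.000e+00] [-0.14  0.2   0.12]
lid 430.6 -171.0 r 31.9 px [281. 213.]
lid 444.0 2.7 r 32.1 px [ 63. 197.]
lid 489.5 -345.9 r 32.6 px [508. 139.]
8.325 mean [ 0.04 -0.06  0.08] sd [0.64 0.61 0.38] effort [-41.33 -34.94] 93.6 [ 430.5 -173.1  174.6]
```

View pics/w2.png

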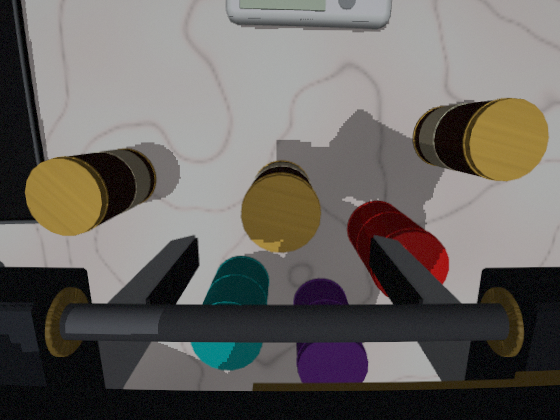

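T3 still stands, right of the frame at (508,139). T2's lid is at (281,213), between the fingers, and red is clear. The empty baseline is about 0.1 N.

Request:
{"name": "play_rows", "arguments": {
  "commands": [
    {"x": 0, "y": -0.0015, "z": 0.0325, "wx": 0, "wy": 0, "wz": 0, "grip": 1},
    {"x": 0, "y": 0, "z": 0.0325, "wx": 0, "wy": 0, "wz": 0, "grip": 1},
    {"x": 0, "y": 0, "z": 0.0325, "wx": 0, "wy": 0, "wz": 0, "grip": 1},
    {"x": 0, "y": 0, "z": 0.03, "wx": 0, "wy": 0, "wz": 0, "grip": 1},
    {"x": 0, "y": 0, "z": 0, "wx": 0, "wy": 0, "wz": 0, "grip": 0.8},
    {"x": 0, "y": 0, "z": 0, "wx": 0, "wy": 0, "wz": 0, "grip": 0.74},
    {"x": 0, "y": 0, "z": 0, "wx": 0, "wy": 0, "wz": 0, "grip": 0.6},
    {"x": 0, "y": 0, "z": 0, "wx": 0, "wy": 0, "wz": 0, "grip": 0.4}
  ],
  "squeeze": 8
}}

```text
clock: 9.38
eef_pos: [431.0, -171.3, 48.4]
eef_rot: [3.141, -0.002, 0.0]
wrist_force: [-0.9, 2.2, 5.6]
finger_gap: 63.8
```

Request:
{"name": "play_rows", "arguments": {
  "commands": [
    {"x": 0, "y": 0, "z": 0, "wx": 0, "wy": 0, "wz": 0, "grip": 0.3},
    {"x": 0, "y": 0, "z": 0, "wx": 0, "wy": 0, "wz": 0, "grip": 0.3},
    {"x": 0, "y": 0, "z": -0.005, "wx": 0, "wy": 0, "wz": 0, "grip": 0.3},
    {"x": 0, "y": 0, "z": -0.015, "wx": 0, "wy": 0, "wz": 0, "grip": 0.3},
    {"x": 0, "y": 0, "z": -0.02, "wx": 0, "wy": 0, "wz": 0, "grip": 0.3},
    {"x": 0, "y": 0, "z": -0.01, "wx": 0, "wy": 0, "wz": 0, "grip": 0.3},
    {"x": 0, "y": 0, "z": 0, "wx": 0, "wy": 0, "wz": 0, "grip": 0.3},
    {"x": 0, "y": 0, "z": 0, "wx": 0, "wy": 0, "wz": 0, "grip": 0.3},
    {"x": 0, "y": 0, "z": 0, "wx": 0, "wy": 0, "wz": 0, "grip": 0.3},
    {"x": 0, "y": 0, "z": 0, "wx": 0, "wy": 0, "wz": 0, "grip": 0.3}
  ],
  "squeeze": 40
}}

```text
clock: 10.62
eef_pos: [430.3, -171.1, 97.0]
eef_rot: [-3.141, 0.001, 0.0]
wrist_force: [-0.2, 0.0, -2.8]
finger_gap: 62.7
```

```bash
python3 -c "
from h import *
heft(12)"
```

```text
11.175 mean [-0.   -0.07 -2.39] sd [0.58 0.5  0.54] effort [-44.39 -32.71] 63.4 [ 430.4 -171.1   97.3]
```

T2 weighs about 2.45 N (0.25 kg), so it is light. I'll set it back and heft T1.

Request:
{"name": "play_rows", "arguments": {
  "commands": [
    {"x": 0, "y": 0, "z": 0.02, "wx": 0, "wy": 0, "wz": 0, "grip": 0.3},
    {"x": 0, "y": 0, "z": 0.018, "wx": 0, "wy": 0, "wz": 0, "grip": 0.3},
    {"x": 0, "y": 0, "z": 0.006, "wx": 0, "wy": 0, "wz": 0, "grip": 0.3},
    {"x": 0, "y": 0, "z": 0.003, "wx": 0, "wy": 0, "wz": 0, "grip": 0.3},
    {"x": 0, "y": 0, "z": 0.0015, "wx": 0, "wy": 0, "wz": 0, "grip": 0.3},
    {"x": 0, "y": 0, "z": 0.0008, "wx": 0, "wy": 0, "wz": 0, "grip": 0.3},
    {"x": 0, "y": 0, "z": 0, "wx": 0, "wy": 0, "wz": 0, "grip": 0.3},
    {"x": 0, "y": 0, "z": 0, "wx": 0, "wy": 0, "wz": 0, "grip": 0.3}
  ]
}}

```text
clock: 12.22
eef_pos: [430.7, -171.2, 48.4]
eef_rot: [3.141, -0.001, 0.0]
wrist_force: [-0.6, 0.2, 2.2]
finger_gap: 63.2
```

Request:
{"name": "play_rows", "arguments": {
  "commands": [
    {"x": 0, "y": 0, "z": 0, "wx": 0, "wy": 0, "wz": 0, "grip": 0.72},
    {"x": 0, "y": 0, "z": 0, "wx": 0, "wy": 0, "wz": 0, "grip": 0.8},
    {"x": 0, "y": 0, "z": 0, "wx": 0, "wy": 0, "wz": 0, "grip": 1},
    {"x": 0, "y": 0, "z": 0, "wx": 0, "wy": 0, "wz": 0, "grip": 1},
    {"x": 0, "y": 0, "z": -0.02, "wx": 0, "wy": 0, "wz": 0, "grip": 1},
    {"x": 0, "y": 0, "z": -0.053, "wx": 0, "wy": 0, "wz": 0, "grip": 1},
    {"x": 0, "y": 0, "z": -0.053, "wx": 0, "wy": 0, "wz": 0, "grip": 1},
    {"x": 0.0033, "y": -0.0435, "z": 0, "wx": 0, "wy": 0, "wz": 0, "grip": 1},
    {"x": 0.0033, "y": -0.0435, "z": 0, "wx": 0, "wy": 0, "wz": 0, "grip": 1},
    {"x": 0.0033, "y": -0.0435, "z": 0, "wx": 0, "wy": 0, "wz": 0, "grip": 1},
    {"x": 0.0033, "y": -0.0435, "z": 0, "wx": 0, "wy": 0, "wz": 0, "grip": 1},
    {"x": 0, "y": 0, "z": 0, "wx": 0, "wy": 0, "wz": 0, "grip": 1},
    {"x": 0, "y": 0, "z": 0, "wx": 0, "wy": 0, "wz": 0, "grip": 1}
  ]
}}

```text
clock: 13.85
eef_pos: [443.6, 2.5, 174.0]
eef_rot: [3.141, 0.0, 0.001]
wrist_force: [-0.5, -0.3, 0.2]
finger_gap: 93.5
```

```bash
python3 -c "
from h import *
wrist(3)"
```

```text
13.85 [443.6   2.5 174. ] [3.141e+00 0.000e+00 1.000e-03] [-0.47 -0.27  0.2 ]
lid 429.4 -170.1 r 32.4 px [496. 230.]
lid 445.1 3.3 r 31.9 px [282. 211.]
```

View pics/w3.png

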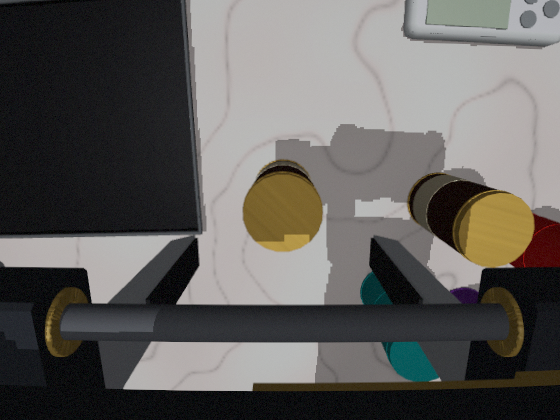

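T2 is upright at (496,230), and T1's lid is at (282,211), centred.

Request:
{"name": "play_rows", "arguments": {
  "commands": [
    {"x": 0.001, "y": -0.0008, "z": 0.0325, "wx": 0, "wy": 0, "wz": 0, "grip": 1},
    {"x": 0, "y": 0, "z": 0.0325, "wx": 0, "wy": 0, "wz": 0, "grip": 1},
    {"x": 0, "y": 0, "z": 0.0325, "wx": 0, "wy": 0, "wz": 0, "grip": 1},
    {"x": 0, "y": 0, "z": 0.029, "wx": 0, "wy": 0, "wz": 0, "grip": 1},
    {"x": 0, "y": 0, "z": 0, "wx": 0, "wy": 0, "wz": 0, "grip": 0.8},
    {"x": 0, "y": 0, "z": 0, "wx": 0, "wy": 0, "wz": 0, "grip": 0.74},
    {"x": 0, "y": 0, "z": 0, "wx": 0, "wy": 0, "wz": 0, "grip": 0.6},
    {"x": 0, "y": 0, "z": 0, "wx": 0, "wy": 0, "wz": 0, "grip": 0.4}
  ],
  "squeeze": 8
}}

```text
clock: 14.9
eef_pos: [445.3, 3.6, 48.5]
eef_rot: [3.141, -0.002, 0.0]
wrist_force: [0.4, 1.5, 5.7]
finger_gap: 64.5
```

Request:
{"name": "play_rows", "arguments": {
  "commands": [
    {"x": 0, "y": 0, "z": 0, "wx": 0, "wy": 0, "wz": 0, "grip": 0.3},
    {"x": 0, "y": 0, "z": 0, "wx": 0, "wy": 0, "wz": 0, "grip": 0.3},
    {"x": 0, "y": 0, "z": -0.005, "wx": 0, "wy": 0, "wz": 0, "grip": 0.3},
    {"x": 0, "y": 0, "z": -0.015, "wx": 0, "wy": 0, "wz": 0, "grip": 0.3},
    {"x": 0, "y": 0, "z": -0.02, "wx": 0, "wy": 0, "wz": 0, "grip": 0.3},
    {"x": 0, "y": 0, "z": -0.01, "wx": 0, "wy": 0, "wz": 0, "grip": 0.3},
    {"x": 0, "y": 0, "z": 0, "wx": 0, "wy": 0, "wz": 0, "grip": 0.3},
    {"x": 0, "y": 0, "z": 0, "wx": 0, "wy": 0, "wz": 0, "grip": 0.3},
    {"x": 0, "y": 0, "z": 0, "wx": 0, "wy": 0, "wz": 0, "grip": 0.3},
    {"x": 0, "y": 0, "z": 0, "wx": 0, "wy": 0, "wz": 0, "grip": 0.3}
  ],
  "squeeze": 40
}}

```text
clock: 16.15
eef_pos: [444.4, 3.7, 97.2]
eef_rot: [-3.142, 0.001, 0.0]
wrist_force: [-0.0, -0.7, -2.9]
finger_gap: 63.7
```

```bash
python3 -c "
from h import *
heft(12)"
```

```text
16.7 mean [ 0.17  0.03 -2.56] sd [0.51 0.47 0.42] effort [-41.95 -32.7 ] 63.8 [444.6   3.7  97.6]
```

T1 weighs about 2.65 N, so T3 (4.6 N) is the full tin. T1 goes to the sheet at (500, 350).

Request:
{"name": "play_rows", "arguments": {
  "commands": [
    {"x": 0.005, "y": -0.015, "z": 0, "wx": 0, "wy": 0, "wz": 0, "grip": 0.3},
    {"x": 0.005, "y": -0.03, "z": 0, "wx": 0, "wy": 0, "wz": 0, "grip": 0.3},
    {"x": 0.005, "y": -0.038, "z": 0, "wx": 0, "wy": 0, "wz": 0, "grip": 0.3},
    {"x": 0.005, "y": -0.038, "z": 0, "wx": 0, "wy": 0, "wz": 0, "grip": 0.3},
    {"x": 0.005, "y": -0.038, "z": 0, "wx": 0, "wy": 0, "wz": 0, "grip": 0.3},
    {"x": 0.005, "y": -0.038, "z": 0, "wx": 0, "wy": 0, "wz": 0, "grip": 0.3},
    {"x": 0.005, "y": -0.038, "z": 0, "wx": 0, "wy": 0, "wz": 0, "grip": 0.3},
    {"x": 0.005, "y": -0.038, "z": 0, "wx": 0, "wy": 0, "wz": 0, "grip": 0.3},
    {"x": 0.005, "y": -0.038, "z": 0, "wx": 0, "wy": 0, "wz": 0, "grip": 0.3},
    {"x": 0.005, "y": -0.025, "z": 0, "wx": 0, "wy": 0, "wz": 0, "grip": 0.3},
    {"x": 0.005, "y": -0.01, "z": 0, "wx": 0, "wy": 0, "wz": 0, "grip": 0.3},
    {"x": 0, "y": 0, "z": 0, "wx": 0, "wy": 0, "wz": 0, "grip": 0.3},
    {"x": 0, "y": 0, "z": 0.02, "wx": 0, "wy": 0, "wz": 0, "grip": 0.3},
    {"x": 0, "y": 0, "z": 0.015, "wx": 0, "wy": 0, "wz": 0, "grip": 0.3},
    {"x": 0, "y": 0, "z": 0.006, "wx": 0, "wy": 0, "wz": 0, "grip": 0.3},
    {"x": 0, "y": 0, "z": 0, "wx": 0, "wy": 0, "wz": 0, "grip": 0.3},
    {"x": 0, "y": 0, "z": 0, "wx": 0, "wy": 0, "wz": 0, "grip": 0.3}
  ]
}}

```text
clock: 18.88
eef_pos: [499.8, 349.8, 57.2]
eef_rot: [-3.141, -0.001, 0.0]
wrist_force: [0.6, 0.4, -2.5]
finger_gap: 63.8
```

Request:
{"name": "play_rows", "arguments": {
  "commands": [
    {"x": 0, "y": 0, "z": 0.003, "wx": 0, "wy": 0, "wz": 0, "grip": 0.3},
    {"x": 0, "y": 0, "z": 0.0015, "wx": 0, "wy": 0, "wz": 0, "grip": 0.3},
    {"x": 0, "y": 0, "z": 0.001, "wx": 0, "wy": 0, "wz": 0, "grip": 0.3},
    {"x": 0, "y": 0, "z": 0, "wx": 0, "wy": 0, "wz": 0, "grip": 0.3},
    {"x": 0, "y": 0, "z": 0, "wx": 0, "wy": 0, "wz": 0, "grip": 0.3}
  ]
}}

```text
clock: 19.5
eef_pos: [499.6, 349.7, 51.6]
eef_rot: [-3.141, -0.0, 0.0]
wrist_force: [-3.1, -2.3, 5.6]
finger_gap: 63.3
```

Request:
{"name": "play_rows", "arguments": {
  "commands": [
    {"x": 0, "y": 0, "z": 0, "wx": 0, "wy": 0, "wz": 0, "grip": 0.72},
    {"x": 0, "y": 0, "z": 0, "wx": 0, "wy": 0, "wz": 0, "grip": 0.8},
    {"x": 0, "y": 0, "z": 0, "wx": 0, "wy": 0, "wz": 0, "grip": 1},
    {"x": 0, "y": 0, "z": 0, "wx": 0, "wy": 0, "wz": 0, "grip": 1},
    {"x": 0, "y": 0, "z": -0.02, "wx": 0, "wy": 0, "wz": 0, "grip": 1},
    {"x": 0, "y": 0, "z": -0.052, "wx": 0, "wy": 0, "wz": 0, "grip": 1},
    {"x": 0, "y": 0, "z": -0.052, "wx": 0, "wy": 0, "wz": 0, "grip": 1},
    {"x": 0, "y": 0, "z": 0, "wx": 0, "wy": 0, "wz": 0, "grip": 1}
  ]
}}

```text
clock: 20.5
eef_pos: [500.9, 350.6, 179.4]
eef_rot: [-3.138, -0.006, 0.0]
wrist_force: [0.5, 0.2, -0.5]
finger_gap: 94.0
```

```bash
python3 -c "
from h import *
wrist(4,123)"
```

```text
20.5 [500.9 350.6 179.4] [-3.138 -0.006  0.   ] [ 0.49  0.19 -0.53]
lid 499.3 349.3 r 32.8 px [285. 215.]
lid 579.2 500.1 r 81.6 px [ 89. 108.]
```

View pics/w4.png

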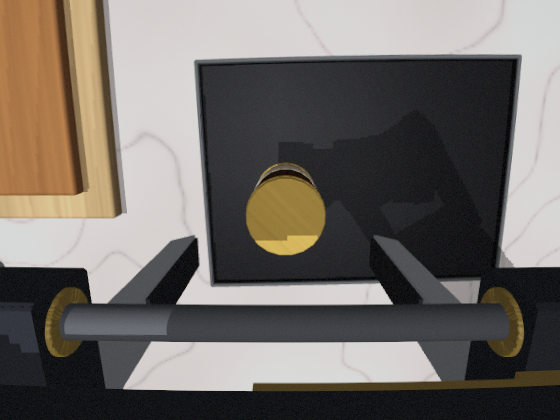

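Request:
{"name": "play_rows", "arguments": {
  "commands": [
    {"x": -0.007, "y": 0.0521, "z": 0, "wx": 0, "wy": 0, "wz": 0, "grip": 1},
    {"x": -0.007, "y": 0.0521, "z": 0, "wx": 0, "wy": 0, "wz": 0, "grip": 1},
    {"x": -0.007, "y": 0.0521, "z": 0, "wx": 0, "wy": 0, "wz": 0, "grip": 1},
    {"x": -0.007, "y": 0.0521, "z": 0, "wx": 0, "wy": 0, "wz": 0, "grip": 1},
    {"x": -0.007, "y": 0.0521, "z": 0, "wx": 0, "wy": 0, "wz": 0, "grip": 1},
    {"x": -0.007, "y": 0.0521, "z": 0, "wx": 0, "wy": 0, "wz": 0, "grip": 1},
    {"x": -0.007, "y": 0.0521, "z": 0, "wx": 0, "wy": 0, "wz": 0, "grip": 1},
    {"x": -0.007, "y": 0.0521, "z": 0, "wx": 0, "wy": 0, "wz": 0, "grip": 1},
    {"x": -0.007, "y": 0.0521, "z": 0, "wx": 0, "wy": 0, "wz": 0, "grip": 1},
    {"x": -0.007, "y": 0.0521, "z": 0, "wx": 0, "wy": 0, "wz": 0, "grip": 1},
    {"x": 0, "y": 0, "z": 0, "wx": 0, "wy": 0, "wz": 0, "grip": 1},
    {"x": 0, "y": 0, "z": 0, "wx": 0, "wy": 0, "wz": 0, "grip": 1}
  ]
}}

```text
clock: 22.05
eef_pos: [429.3, -170.8, 174.1]
eef_rot: [-3.141, 0.002, -0.0]
wrist_force: [0.1, 0.3, 0.1]
finger_gap: 93.8
```

```bash
python3 -c "
from h import *
wrist(5)"
```

```text
22.05 [ 429.3 -170.8  174.1] [-3.141e+00  2.000e-03 -0.000e+00] [0.13 0.26 0.05]
lid 430.3 -171.1 r 31.9 px [284. 212.]
lid 489.3 -345.9 r 32.5 px [512. 137.]
```

T1 stands within the sheet's rim (lid at (285,215), world (499,349)). The gripper is now over T2, which I grasp next.

Request:
{"name": "play_rows", "arguments": {
  "commands": [
    {"x": 0.001, "y": 0, "z": 0.0325, "wx": 0, "wy": 0, "wz": 0, "grip": 1},
    {"x": 0, "y": 0, "z": 0.0325, "wx": 0, "wy": 0, "wz": 0, "grip": 1},
    {"x": 0, "y": 0, "z": 0.0325, "wx": 0, "wy": 0, "wz": 0, "grip": 1},
    {"x": 0, "y": 0, "z": 0.0285, "wx": 0, "wy": 0, "wz": 0, "grip": 1},
    {"x": 0, "y": 0, "z": 0, "wx": 0, "wy": 0, "wz": 0, "grip": 0.8},
    {"x": 0, "y": 0, "z": 0, "wx": 0, "wy": 0, "wz": 0, "grip": 0.74},
    {"x": 0, "y": 0, "z": 0, "wx": 0, "wy": 0, "wz": 0, "grip": 0.6},
    {"x": 0, "y": 0, "z": 0, "wx": 0, "wy": 0, "wz": 0, "grip": 0.4}
  ],
  "squeeze": 8
}}

```text
clock: 23.1
eef_pos: [431.2, -171.4, 50.0]
eef_rot: [3.141, -0.002, 0.0]
wrist_force: [-0.1, 2.4, 6.0]
finger_gap: 63.8
```

Request:
{"name": "play_rows", "arguments": {
  "commands": [
    {"x": 0, "y": 0, "z": 0, "wx": 0, "wy": 0, "wz": 0, "grip": 0.3},
    {"x": 0, "y": 0, "z": 0, "wx": 0, "wy": 0, "wz": 0, "grip": 0.3},
    {"x": 0, "y": 0, "z": -0.005, "wx": 0, "wy": 0, "wz": 0, "grip": 0.3},
    {"x": 0, "y": 0, "z": -0.015, "wx": 0, "wy": 0, "wz": 0, "grip": 0.3},
    {"x": 0, "y": 0, "z": -0.02, "wx": 0, "wy": 0, "wz": 0, "grip": 0.3},
    {"x": 0, "y": 0, "z": -0.01, "wx": 0, "wy": 0, "wz": 0, "grip": 0.3},
    {"x": 0, "y": 0, "z": 0, "wx": 0, "wy": 0, "wz": 0, "grip": 0.3},
    {"x": 0, "y": 0, "z": 0, "wx": 0, "wy": 0, "wz": 0, "grip": 0.3}
  ],
  "squeeze": 40
}}

```text
clock: 24.1
eef_pos: [430.3, -171.2, 98.6]
eef_rot: [-3.141, 0.001, 0.0]
wrist_force: [0.4, 0.3, -2.2]
finger_gap: 62.8
```

Request:
{"name": "play_rows", "arguments": {
  "commands": [
    {"x": 0.0064, "y": -0.015, "z": 0, "wx": 0, "wy": 0, "wz": 0, "grip": 0.3},
    {"x": 0.0064, "y": -0.03, "z": 0, "wx": 0, "wy": 0, "wz": 0, "grip": 0.3},
    {"x": 0.0064, "y": -0.0395, "z": 0, "wx": 0, "wy": 0, "wz": 0, "grip": 0.3},
    {"x": 0.0064, "y": -0.0395, "z": 0, "wx": 0, "wy": 0, "wz": 0, "grip": 0.3},
    {"x": 0.0064, "y": -0.0395, "z": 0, "wx": 0, "wy": 0, "wz": 0, "grip": 0.3},
    {"x": 0.0064, "y": -0.0395, "z": 0, "wx": 0, "wy": 0, "wz": 0, "grip": 0.3},
    {"x": 0.0064, "y": -0.0395, "z": 0, "wx": 0, "wy": 0, "wz": 0, "grip": 0.3},
    {"x": 0.0064, "y": -0.0395, "z": 0, "wx": 0, "wy": 0, "wz": 0, "grip": 0.3},
    {"x": 0.0064, "y": -0.0395, "z": 0, "wx": 0, "wy": 0, "wz": 0, "grip": 0.3},
    {"x": 0.0064, "y": -0.025, "z": 0, "wx": 0, "wy": 0, "wz": 0, "grip": 0.3},
    {"x": 0.0064, "y": -0.0145, "z": 0, "wx": 0, "wy": 0, "wz": 0, "grip": 0.3},
    {"x": 0, "y": 0, "z": 0, "wx": 0, "wy": 0, "wz": 0, "grip": 0.3},
    {"x": 0, "y": 0, "z": 0.02, "wx": 0, "wy": 0, "wz": 0, "grip": 0.3},
    {"x": 0, "y": 0, "z": 0.015, "wx": 0, "wy": 0, "wz": 0, "grip": 0.3},
    {"x": 0, "y": 0, "z": 0.006, "wx": 0, "wy": 0, "wz": 0, "grip": 0.3},
    {"x": 0, "y": 0, "z": 0, "wx": 0, "wy": 0, "wz": 0, "grip": 0.3},
    {"x": 0, "y": 0, "z": 0, "wx": 0, "wy": 0, "wz": 0, "grip": 0.3}
  ]
}}

```text
clock: 26.22
eef_pos: [501.3, 189.7, 58.6]
eef_rot: [-3.141, -0.001, 0.0]
wrist_force: [0.7, 0.5, -2.1]
finger_gap: 63.1
```

Request:
{"name": "play_rows", "arguments": {
  "commands": [
    {"x": 0, "y": 0, "z": 0.003, "wx": 0, "wy": 0, "wz": 0, "grip": 0.3},
    {"x": 0, "y": 0, "z": 0.0015, "wx": 0, "wy": 0, "wz": 0, "grip": 0.3},
    {"x": 0, "y": 0, "z": 0.001, "wx": 0, "wy": 0, "wz": 0, "grip": 0.3},
    {"x": 0, "y": 0, "z": 0, "wx": 0, "wy": 0, "wz": 0, "grip": 0.3},
    {"x": 0, "y": 0, "z": 0, "wx": 0, "wy": 0, "wz": 0, "grip": 0.3}
  ]
}}

```text
clock: 26.85
eef_pos: [501.2, 189.8, 53.0]
eef_rot: [-3.141, -0.001, 0.0]
wrist_force: [-1.6, -0.4, 6.2]
finger_gap: 63.3
```

Contact on the sheet floor. Release and rise.

Request:
{"name": "play_rows", "arguments": {
  "commands": [
    {"x": 0, "y": 0, "z": 0, "wx": 0, "wy": 0, "wz": 0, "grip": 0.72},
    {"x": 0, "y": 0, "z": 0, "wx": 0, "wy": 0, "wz": 0, "grip": 0.8},
    {"x": 0, "y": 0, "z": 0, "wx": 0, "wy": 0, "wz": 0, "grip": 1},
    {"x": 0, "y": 0, "z": 0, "wx": 0, "wy": 0, "wz": 0, "grip": 1},
    {"x": 0, "y": 0, "z": -0.02, "wx": 0, "wy": 0, "wz": 0, "grip": 1},
    {"x": 0, "y": 0, "z": -0.052, "wx": 0, "wy": 0, "wz": 0, "grip": 1},
    {"x": 0, "y": 0, "z": -0.052, "wx": 0, "wy": 0, "wz": 0, "grip": 1},
    {"x": 0, "y": 0, "z": 0, "wx": 0, "wy": 0, "wz": 0, "grip": 1},
    {"x": 0, "y": 0, "z": 0, "wx": 0, "wy": 0, "wz": 0, "grip": 1}
  ]
}}

```text
clock: 27.98
eef_pos: [500.6, 189.6, 175.8]
eef_rot: [3.141, 0.001, 0.0]
wrist_force: [0.1, 0.1, -0.4]
finger_gap: 94.1
```

```bash
python3 -c "
from h import *
wrist(6,123)"
```

```text
27.975 [500.6 189.6 175.8] [3.141e+00 1.000e-03 0.000e+00] [ 0.09  0.07 -0.36]
lid 499.1 347.7 r 32.9 px [ 85. 216.]
lid 500.4 190.0 r 32.8 px [283. 214.]
```

View pics/w6.png

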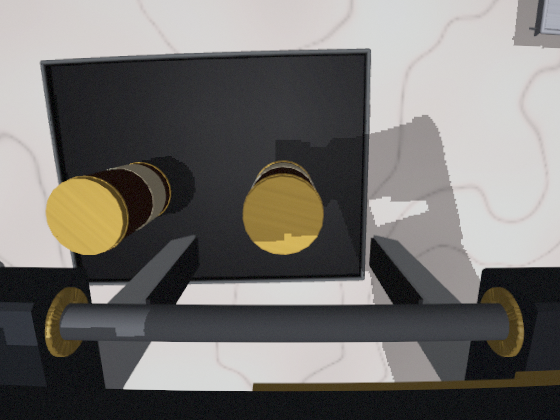

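Both light tins stand inside the rim, lids at (85,216) and (283,214). Back to T3.

Request:
{"name": "play_rows", "arguments": {
  "commands": [
    {"x": -0.0011, "y": 0.0536, "z": 0, "wx": 0, "wy": 0, "wz": 0, "grip": 1},
    {"x": -0.0011, "y": 0.0536, "z": 0, "wx": 0, "wy": 0, "wz": 0, "grip": 1},
    {"x": -0.0011, "y": 0.0536, "z": 0, "wx": 0, "wy": 0, "wz": 0, "grip": 1},
    {"x": -0.0011, "y": 0.0536, "z": 0, "wx": 0, "wy": 0, "wz": 0, "grip": 1},
    {"x": -0.0011, "y": 0.0536, "z": 0, "wx": 0, "wy": 0, "wz": 0, "grip": 1},
    {"x": -0.0011, "y": 0.0536, "z": 0, "wx": 0, "wy": 0, "wz": 0, "grip": 1},
    {"x": -0.0011, "y": 0.0536, "z": 0, "wx": 0, "wy": 0, "wz": 0, "grip": 1},
    {"x": -0.0011, "y": 0.0536, "z": 0, "wx": 0, "wy": 0, "wz": 0, "grip": 1},
    {"x": -0.0011, "y": 0.0536, "z": 0, "wx": 0, "wy": 0, "wz": 0, "grip": 1},
    {"x": -0.0011, "y": 0.0536, "z": 0, "wx": 0, "wy": 0, "wz": 0, "grip": 1},
    {"x": 0, "y": 0, "z": 0, "wx": 0, "wy": 0, "wz": 0, "grip": 1},
    {"x": 0, "y": 0, "z": 0, "wx": 0, "wy": 0, "wz": 0, "grip": 1}
  ]
}}

```text
clock: 29.52
eef_pos: [489.8, -345.7, 175.2]
eef_rot: [-3.14, 0.002, 0.0]
wrist_force: [0.8, 0.5, 0.0]
finger_gap: 94.0
```

```bash
python3 -c "
from h import *
wrist(7)"
```

```text
29.525 [ 489.8 -345.7  175.2] [-3.14e+00  2.00e-03  0.00e+00] [0.76 0.52 0.04]
lid 489.6 -347.4 r 31.5 px [282. 218.]
```

Request:
{"name": "play_rows", "arguments": {
  "commands": [
    {"x": 0, "y": 0.0015, "z": 0.0325, "wx": 0, "wy": 0, "wz": 0, "grip": 1},
    {"x": 0, "y": 0, "z": 0.0325, "wx": 0, "wy": 0, "wz": 0, "grip": 1},
    {"x": 0, "y": 0, "z": 0.0325, "wx": 0, "wy": 0, "wz": 0, "grip": 1},
    {"x": 0, "y": 0, "z": 0.0295, "wx": 0, "wy": 0, "wz": 0, "grip": 1},
    {"x": 0, "y": 0, "z": 0, "wx": 0, "wy": 0, "wz": 0, "grip": 0.8},
    {"x": 0, "y": 0, "z": 0, "wx": 0, "wy": 0, "wz": 0, "grip": 0.74},
    {"x": 0, "y": 0, "z": 0, "wx": 0, "wy": 0, "wz": 0, "grip": 0.6},
    {"x": 0, "y": 0, "z": 0, "wx": 0, "wy": 0, "wz": 0, "grip": 0.4}
  ],
  "squeeze": 8
}}

```text
clock: 30.58
eef_pos: [490.6, -347.9, 50.8]
eef_rot: [3.141, -0.002, 0.0]
wrist_force: [-0.0, 2.7, 6.3]
finger_gap: 63.6
```

Request:
{"name": "play_rows", "arguments": {
  "commands": [
    {"x": 0, "y": 0, "z": 0, "wx": 0, "wy": 0, "wz": 0, "grip": 0.3},
    {"x": 0, "y": 0, "z": 0, "wx": 0, "wy": 0, "wz": 0, "grip": 0.3},
    {"x": 0, "y": 0, "z": -0.005, "wx": 0, "wy": 0, "wz": 0, "grip": 0.3},
    {"x": 0, "y": 0, "z": -0.015, "wx": 0, "wy": 0, "wz": 0, "grip": 0.3},
    {"x": 0, "y": 0, "z": -0.025, "wx": 0, "wy": 0, "wz": 0, "grip": 0.3},
    {"x": 0, "y": 0, "z": -0.03, "wx": 0, "wy": 0, "wz": 0, "grip": 0.3},
    {"x": 0, "y": 0, "z": -0.03, "wx": 0, "wy": 0, "wz": 0, "grip": 0.3},
    {"x": 0, "y": 0, "z": -0.03, "wx": 0, "wy": 0, "wz": 0, "grip": 0.3},
    {"x": 0, "y": 0, "z": -0.03, "wx": 0, "wy": 0, "wz": 0, "grip": 0.3},
    {"x": 0, "y": 0, "z": -0.02, "wx": 0, "wy": 0, "wz": 0, "grip": 0.3},
    {"x": 0, "y": 0, "z": -0.01, "wx": 0, "wy": 0, "wz": 0, "grip": 0.3},
    {"x": 0, "y": 0, "z": 0, "wx": 0, "wy": 0, "wz": 0, "grip": 0.3},
    {"x": 0, "y": 0, "z": 0, "wx": 0, "wy": 0, "wz": 0, "grip": 0.3},
    {"x": 0, "y": 0, "z": 0, "wx": 0, "wy": 0, "wz": 0, "grip": 0.3},
    {"x": 0, "y": 0, "z": 0, "wx": 0, "wy": 0, "wz": 0, "grip": 0.3},
    {"x": 0, "y": 0, "z": 0, "wx": 0, "wy": 0, "wz": 0, "grip": 0.3}
  ],
  "squeeze": 40
}}

```text
clock: 32.58
eef_pos: [490.0, -347.8, 244.4]
eef_rot: [-3.141, 0.0, 0.0]
wrist_force: [-0.7, 0.1, -5.5]
finger_gap: 63.5
```

```bash
python3 - <<'E'
from h import *
heft(10)
for n in('side','top'):
    p,d=manip.camera(n);im=p[:,:,::-1].copy();cv2.imwrite(f'pics/{n}8.png',im)
    for k in blobs(im,(15,90,90),(28,255,255)):
        P=plane(n,k.reshape(-1,2),123);(x,y),r=cv2.minEnclosingCircle(P[:,:2].astype(np.float32));print(n,round(x),round(y),round(r))
s=manip.read_state();print(s['clock'],np.abs(s['qd']).max(),s['eef_rot'])
E
```

```text
33.025 mean [-0.09 -0.11 -4.41] sd [0.4  0.44 0.64] effort [-62.07 -39.13] 63.4 [ 490.1 -347.8  244.6]
side 754 396 44
top 497 190 32
top 495 350 32
top 626 565 186
top 920 -480 130
33.175 0.0017301267590776146 [-3.14159128e+00  2.14369830e-05  2.35560872e-04]
```

View pics/side8.png

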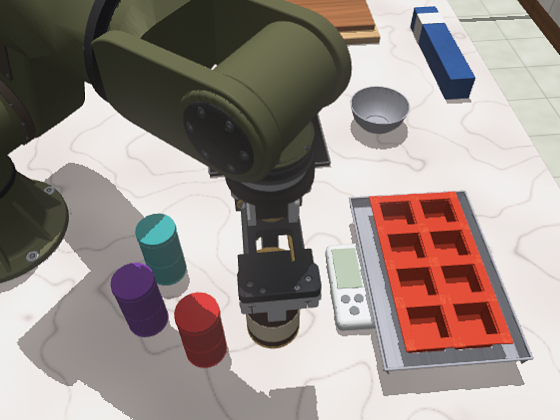

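View pics/top8.png

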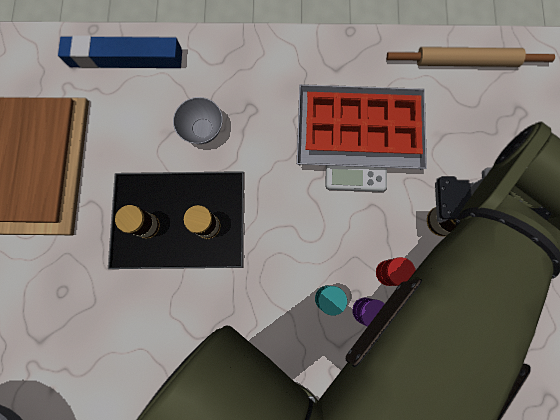

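The top view shows the two light tins upright on the sheet, at (130,219) and (197,219). Scale, bowl and look-alikes are where they were. The side view shows T3 held upright with its underside at about 194 mm, still.

```bash
python3 -c "
from cell import manip
print(manip.sign_off())"
```

```text
the job is handed in; nothing more can be done
None
```

The job is handed in: the two lighter tins stand on the baking sheet, and the gripper holds the heaviest one up. The clock stood at about 33 s of the 72 s allowed.

- **Hefting:** I lifted the three tins one after another and set each back. They pulled about 4.6 N, 2.4 N and 2.6 N, against an empty reading of about 0.1 N. The first tin, which started at (490, -347), is the full one at about 0.46 kg.
- **Lighter tins:** both stand upright inside the sheet's rim, at about (499, 349) and (500, 190). The wrist and top cameras agreed on this to within about 4 mm.
- **Heaviest tin:** it is held upright under a 40 N grip, with its underside about 194 mm above the bench. The joints were near zero speed and it still pulled about 4.4 N.
- **Scale, bowl and look-alikes:** in the last pictures the scale with its tray and mould, the bowl and the coloured tins look unmoved. I judged this by eye and did not measure it.

No check failed. The single force readings were noisy, by about 0.5 N, so I compared averages. The 2 N gap between the full tin and the others is well clear of that.

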